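# Seat a taper-shank drill chuck and tap it home

## Task

Take the drill chuck out of the grey storage block, drop its taper shank into the brass sleeve of the blue fixture and let go of it. Then pick up the red-faced tapping drift and tap the chuck's nose with its face until the sleeve is driven fully home, flush with the top of the blue housing; only the drift may drive it, not the fingers. Finally stand the drift upright on the bench, face down, and leave the bystanders (solder spool, green flux tin, blue-capped jar) where they are.

Things in the scene. Friction and masses are not known exactly. Their poses are not given: they have to be found in the camera images.
- chuck_grip (a point): drill chuck, 95 mm, upright: steel taper shank (40 mm long, 24 mm diameter at the top, 17 at the tip), steel flange of 37 mm, black ribbed body 37 mm wide and 34 high, conical nose with flat 22 mm end. Point: on the axis at mid black body, 27 mm above the flange underside, 28 below the nose end; z axis up. 0.24 to 0.42 kg. Starts shank-down in the storage block, flange on its top
- chuck_flange (a point): centre of the underside of the chuck's flange, 40 mm above the shank tip; it rests on the brass sleeve's rim when the chuck is seated
- chuck_top (a point): centre of the chuck's flat nose end, where it is to be tapped
- stand: grey plastic storage block 84 x 84 x 50 mm with one round hole of 28 mm in the middle of its top, 46 mm deep; fixed. Origin at the centre of its underside
- fixture: blue fixture bolted to the bench: base plate 118 x 118 x 14 mm, round housing 74 mm diameter, its top 60 mm above the bench, carrying the brass sleeve. Origin at the centre of its underside, on the sleeve's axis
- sleeve_mouth (a point): centre of the brass sleeve's rim (upright axis). Rim 48 mm outside; taper bore 26 mm at the mouth, narrowing downward to fit the shank with about 1 mm play each side. The rim stands about 8 mm above the blue housing (68 mm above the bench) at first and is flush with it (60 mm) when home
- taper_sleeve (a joint): how far the sleeve has been driven down: 0 to 1 mm at the start, 0.008 m fully home against its stop. Tight friction fit: it stays where it is left, carries the chuck's weight, and goes down only under a push of about 15 N on top of the chuck's weight (a little more if fast)
- drift_grip (a point): tapping drift standing upright on its face, 112 mm high: red plastic striking face 45 mm diameter and 22 mm high at the bottom, steel neck, round wooden handle 28 mm diameter from 46 to 104 mm above the face. This point is on the axis in the handle, 75 mm above the striking face; z is its axis. Weighs 0.2 to 0.4 kg
- solder_spool: bystander: reel of solder wire with blue flanges, 55 mm diameter, 47 mm high; origin under its centre
- flux_tin: bystander: low round green tin, 50 mm diameter, 18 mm high; origin under its centre
- blue_cap_jar: bystander: white jar with blue cap, 56 mm diameter, 104 mm high; origin under its centre
There are look-alikes about, which are no part of the job. Of the things like the part that bears drift_grip, leave any that is purple or turquoise; of the rest the smaller one is meant.

How it is judged (in metres and radians):
On the way, in this order (a step that is already met when the one before it is completed fails the run):
1. the chuck sits in the brass sleeve, upright and flange on the rim, let go, the sleeve not yet driven (less than 4 mm) (distance between chuck_flange and sleeve_mouth below 0.004 m and angle between chuck_grip's own z axis and vertical below 0.06 rad and contact force between the fingers and anything else below 0.1 N and value of joint taper_sleeve below 0.004 m), for 0.2 s.
2. the sleeve is driven home (7 mm or more) with the drift touching the chuck (value of joint taper_sleeve above 0.007 m and contact force between drift and chuck above 0.5 N and distance between chuck_flange and sleeve_mouth below 0.004 m).
At the end, for the whole second after the job is handed in: The sleeve is driven down at least 7 of its 8 mm, the chuck sits upright in it (flange centre within 4 mm of the rim's centre), and the drift stands upright on the bench on its face, let go and at rest (value of joint taper_sleeve above 0.007 m and distance between chuck_flange and sleeve_mouth below 0.004 m and angle between chuck_grip's own z axis and vertical below 0.06 rad and angle between drift_grip's own z axis and vertical below 0.1 rad and height (world z) of drift_grip between 0.07 and 0.079 m and linear speed of each of drift, chuck below 0.02 m/s); the robot touches nothing.
It fails at once if the fingers touch the chuck or the fixture while the sleeve is more than 4 mm down (only the drift may drive it) (value of joint taper_sleeve above 0.004 m and (contact force between the fingers and chuck above 1 N or contact force between the fingers and fixture above 1 N)).
It fails at once if a bystander (spool, tin or jar) is moved more than 20 mm (distance of any of solder_spool, flux_tin, blue_cap_jar from where it was at the start of the episode above 0.02 m).
It also fails if it takes over 54 s, if anything falls off the work surface, if the arm or the gripper's body presses on something with over 40 N, if the wrist force passes 120 N, or if a joint passes its speed limit or range.

## Robot

A 6-joint arm with a two-finger parallel gripper is mounted at the origin on a cart in front of the work surface, level with it; the furniture and walls round the work are solid. World frame = base frame: x ahead of the robot, y to its left, z up, the work surface at z = 0. Lengths are in m, angles in degrees, forces in N, time in s.
With the tool pointing down it reaches from about 0.275 to 1 m from the base axis. Payload 8.4 kg.
Tool frame: the origin (TCP) lies midway between the tips of the shut fingers; the grasp point (between the pads) lies 19 mm behind it; z points along the fingers, y is the direction in which the jaws open and shut (so a half turn about z gives the same grasp; the last joint's range is limited). The gripper opens to 85 mm and grips with 20 to 120 N. Pads are 22 mm wide; open, the fingers measure 114 mm over their backs; the gripper's body (76 mm by 85 mm) begins 54 mm behind the grasp point. The pads swing forward as they close: fully open they stand 13 mm farther back than shut.
Start: joints at [64.549, 20.225, 93.587, -0, 66.188, -0.138], TCP at [0.267, 0.565, 0.231] pointing down, gripper open.
Joint ranges: [-150.9, 150.9], [-52.94, 120.26], [3.33, 152.33], [-74.26, 254.26], [0, 154.13], [-172.89, 172.89]. Speed limits (degrees/s): [127.2, 127.2, 159.86, 180, 180, 180].

## Interface

Orientations are given as a 3x3 rotation matrix whose columns are the frame's x, y, z axes.
In Python, from plant import telemetry, eyes, ctrl gives the robot as it stands.
- The arm moves only by the tool carry_out, never from a script. Its argument "moves" is a list of rows, each a list of 6 numbers: the shift along the tool's x, y, z scaled (see below), then the turn, a rotation vector about the tool's x, y, z scaled (see below). A call has 1 to 20 rows; each row shifts and turns the commanded pose from where the row before left it, along the tool's axes as they then stand; what a row does not reach is not made up. The controller multiplies each number of a shift by 30 mm and each number of a turn by 0.08 rad. A row lasts 1/10 s, in which the tool goes at most 50 mm and 8.59 degrees, less where a joint would pass 70% of its speed; a pose out of reach is approached as far as the arm can. A call with a number of a shift or a turn outside -1 to 1 is refused whole. A call with a gripper value outside its range is refused whole. "hand" is the closure, from -1 (fully open) to 1 (shut), set as the call begins (left out, the last holds). The fingers move at their own pace and stop on an object; the grip force is fixed at half the most. Time passes only in rows, so rows that do not move let the fingers close. It gives the time, the measured TCP pose, the force and the opening at its end, in the units of the state.
- telemetry.get_obs(): the state, without advancing time (a new reading comes with each control period).
- eyes.capture(name): name is "side" or "top"; returns (picture, depth): 400x640x3 uint8, red, green, blue; 400x640 float32, m along the optical axis (not along the pixel's ray), 0 where there is no reading.
- eyes.camera_model(name): a dict with "fov_y" (degrees; the focal length in pixels is half the picture's height over the tangent of half this angle, whatever the lens; pixels are square), "cx", "cy" (the principal point, pixels), "k1" (the pictures are not rectified: a ray, as slopes to the right and down, at radius r is drawn at 1 + k1 r^2 times it, then the intrinsics apply), "extrinsics" (4x4, takes a point from camera to world coordinates). Camera axes: x right, y up, looking along -z (the intrinsics and any distortion apply to the point x, -y, -z); pixel columns grow to the right and rows downward; lengths in m; the calibration is good to about 2 mm. A picture is of the moment at which its call begins. camera_model takes no time and is no camera call.
- ctrl.close_job(): hands the job in, once; it reports no verdict.
The state is a dict: "time_s": time; "joint_pos": joint angles; "qd": joint speeds; "tau": joint torques, N m; "eef_pos": TCP position; "tool_rot": TCP orientation; "contact_force": force on the tool from outside, world axes, zero at the start; "moment": the same for the moment, N m; "width": finger opening in m.
Only numpy, scipy, OpenCV 4.12 (cv2) and the standard library are available. Lean on these libraries where they do the work, as an engineer would, in place of code of your own. Each camera call takes 0.05 s, during which the arm holds its last target.

## Working session

There is one attempt and no reset: what is moved stays moved. The work goes in short steps, Python scripts to look and compute and a tool call to move; the robot and the scene stay as the last step left them, time stands still between calls to the robot, and variables do not carry over. Pictures are saved under pics/ and viewed, and the job is handed in when it is done.

Besides the shell and the picture viewer there is one more tool, called as name([rows], argument=value, ...), one row to a line, values as JSON. carry_out: Moves the arm, as the interface text tells. Its arguments: {"type":"object","properties":{"moves":{"type":"array","items":{"type":"array","items":{"type":"number"}}},"hand":{"type":"number"}},"required":["moves"]}

```bash
ls; mkdir -p pics
python3 - <<'E'
from plant import telemetry, eyes, ctrl
import cv2,numpy as np
o=telemetry.get_obs();print(o)
for n in ["side","top"]:
    p,d=eyes.capture(n);cv2.imwrite(f"pics/{n}0.png",p[:,:,::-1]);np.savez(f"pics/{n}0.npz",p=p,d=d)
    print(n,eyes.camera_model(n))
E
```

```text
pics
{'time_s': 0.0, 'joint_pos': array([ 6.45511320e+01,  2.02621193e+01,  9.36283812e+01, -1.69884206e-04,
        6.61859559e+01, -1.36388953e-01]), 'qd': array([-0.04539282,  0.07169002,  0.02709739,  0.00861367,  0.00928239,
        0.00278912]), 'tau': array([-2.67059058e-04, -6.05249262e+01, -3.42072558e+01,  1.66301502e-04,
        9.54309973e-03,  5.34211915e-05]), 'eef_pos': array([0.26701528, 0.56458589, 0.23057086]), 'tool_rot': array([[-9.03989962e-01,  4.27553298e-01, -5.70955791e-04],
       [ 4.27553679e-01,  9.03989157e-01, -1.20610074e-03],
       [ 4.65495942e-07, -1.33441721e-03, -9.99999110e-01]]), 'contact_force': array([-0.0265952 ,  0.65789662, -0.30591783]), 'moment': array([-0.01226834, -0.0042721 ,  0.02659832]), 'width': 0.08512433413916254}
side {'fov_y': 50.55140276423537, 'cx': 322.8940777307732, 'cy': 205.5110503761021, 'k1': -0.03453728373462268, 'extrinsics': array([[ 0.54687608,  0.36298546, -0.75443231, -0.30502163],
       [-0.83716879,  0.22777285, -0.49726045, -0.60422963],
       [-0.00865912,  0.90352702,  0.42844362,  0.58325871],
       [ 0.        ,  0.        ,  0.        ,  1.        ]])}
top {'fov_y': 57.96432878377462, 'cx': 318.1248609142881, 'cy': 198.74974252913069, 'k1': -0.03160822025005318, 'extrinsics': array([[ 0.00721398,  0.97561461, -0.21937202,  0.37882332],
       [-0.99995851,  0.00825848,  0.00384466, -0.0176761 ],
       [ 0.00556259,  0.21933519,  0.97563371,  0.98957106],
       [ 0.        ,  0.        ,  0.        ,  1.        ]])}
```

View pics/side0.png

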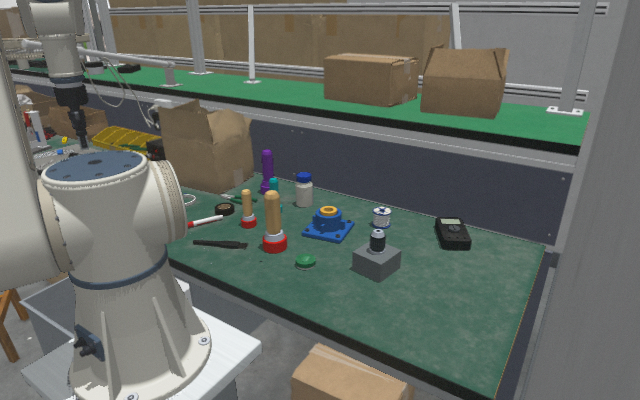

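View pics/top0.png

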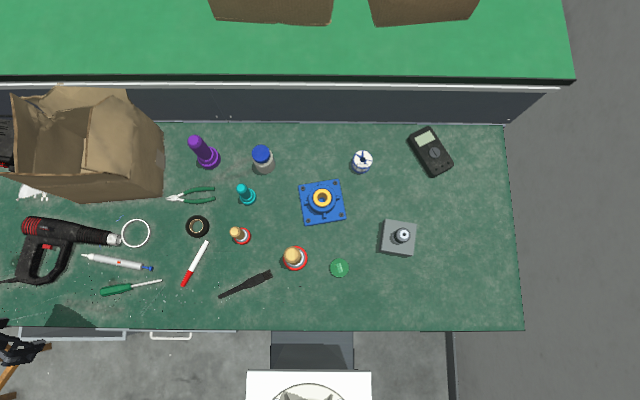

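```bash
cat > h.py <<'E'
import numpy as np,cv2
from plant import telemetry, eyes, ctrl
def K(m):
    f=200/np.tan(np.radians(m['fov_y']/2)); return np.array([[f,0,m['cx']],[0,f,m['cy']],[0,0,1]]),np.array([m['k1'],0,0,0,0.])
def slopes(m,uv):
    k,d=K(m); return cv2.undistortPoints(np.asarray(uv,float).reshape(-1,1,2),k,d).reshape(-1,2)
def ray(n,uv):
    m=eyes.camera_model(n);s=slopes(m,uv);E=m['extrinsics']
    D=np.c_[s[:,0],-s[:,1],-np.ones(len(s))]@E[:3,:3].T
    return E[:3,3],D
def onplane(n,uv,z):
    o,D=ray(n,uv); t=(z-o[2])/D[:,2]; return o+D*t[:,None]
def cloud(n,d):
    v,u=np.mgrid[:400,:640]; o,D=ray(n,np.c_[u.ravel(),v.ravel()])
    P=o+D*d.reshape(-1,1); P[d.ravel()==0]=np.nan; return P.reshape(400,640,3)
def tri(uvs,uvt):
    a,A=ray('side',[uvs]);b,B=ray('top',[uvt]);A=A[0];B=B[0]
    t=np.linalg.lstsq(np.c_[A,-B],b-a,rcond=None)[0]
    p=a+A*t[0];q=b+B*t[1];return (p+q)/2,np.linalg.norm(p-q)
E
python3 - <<'E'
from h import *
T=np.load('pics/top0.npz');S=np.load('pics/side0.npz')
c=T['p'][:,:,::-1][120:310,170:450];cv2.imwrite('pics/t0z.png',cv2.resize(c,None,fx=2.8,fy=2.8,interpolation=2))
c=S['p'][:,:,::-1][140:290,180:480];cv2.imwrite('pics/s0z.png',cv2.resize(c,None,fx=2.6,fy=2.6,interpolation=2))
PT=cloud('top',T['d']);PS=cloud('side',S['d'])
for u,v in [(402,236),(322,197),(240,233),(292,255),(339,268),(361,160),(262,152),(400,280)]: print('top',u,v,PT[v,u].round(4))
for u,v in [(377,232),(327,210),(247,192),(272,195),(306,261),(381,210),(304,178),(330,270)]: print('side',u,v,PS[v,u].round(4))
E
```

```text
top 402 236 [ 0.4852 -0.2278  0.1072]
top 322 197 [ 0.6031 -0.0322  0.0145]
top 240 233 [0.4902 0.1712 0.1013]
top 292 255 [0.4336 0.0375 0.1606]
top 339 268 [ 0.4099 -0.0783  0.0147]
top 361 160 [ 0.7109 -0.1421  0.0175]
top 262 152 [0.6997 0.1246 0.107 ]
top 400 280 [ 0.3796 -0.2428  0.001 ]
side 377 232 [ 0.482  -0.2351  0.106 ]
side 327 210 [ 0.6034 -0.0193  0.0568]
side 247 192 [0.4881 0.1732 0.1106]
side 272 195 [0.4251 0.0274 0.1595]
side 306 261 [ 0.4037 -0.0861  0.0178]
side 381 210 [ 0.7101 -0.1371  0.0432]
side 304 178 [0.6849 0.1175 0.0981]
side 330 270 [ 4.243e-01 -1.424e-01  2.000e-04]
```

View pics/t0z.png

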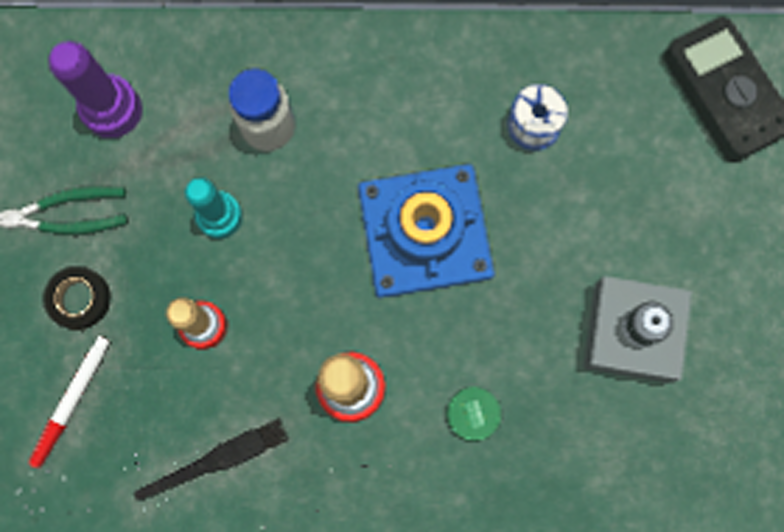

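View pics/s0z.png

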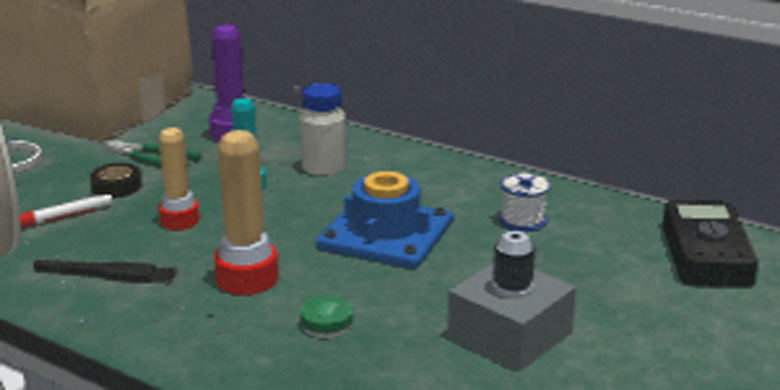

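Run:
```python
from h import *
from scipy.optimize import least_squares
def circ(P,r=None):
    c=np.median(P,0)
    if r: f=lambda x:np.hypot(*(P-x[:2]).T)-r; x0=c
    else: f=lambda x:np.hypot(*(P-x[:2]).T)-x[2]; x0=[*c,.02]
    s=least_squares(f,x0,loss='soft_l1',f_scale=.001);return s.x.round(4),np.abs(s.fun).mean().round(5),len(P)
Q={}
for n in ['top','side']:
    A=np.load(f'pics/{n}0.npz');p=A['p'];P=cloud(n,A['d']);hsv=cv2.cvtColor(p,cv2.COLOR_RGB2HSV);H,S,V=cv2.split(hsv)
    near=lambda x,y,r:np.hypot(P[...,0]-x,P[...,1]-y)<r
    m=(H>12)&(H<32)&(S>120)&near(.6,-.03,.06)
    m8=m.astype(np.uint8);cs,_=cv2.findContours(m8,0,1);c=max(cs,key=cv2.contourArea)
    (e,ax,_)=cv2.fitEllipse(cv2.convexHull(c));print(n,'sleeve ell',e,ax,'plane.068',onplane(n,[e],.068).round(4));Q['sl',n]=e
    z=P[m][:,2];print(' z pct',np.nanpercentile(z,[5,25,50,75,95]).round(4))
    # drift small
    m=((H<8)|(H>172))&(S>130)&near(.49,.17,.05);q=P[m]
    print(n,'red z',np.nanpercentile(q[:,2],[2,50,98]).round(4),'circ',circ(q[(q[:,2]<.018)&(q[:,2]>.003)][:,:2],.0225), circ(q[(q[:,2]<.018)&(q[:,2]>.003)][:,:2]))
    m=near(.49,.17,.04)&(P[...,2]>.05)&(P[...,2]<.1);print(' handle',circ(P[m][:,:2],.014),circ(P[m][:,:2]), 'maxz',np.nanpercentile(P[near(.49,.17,.03)][:,2],[98,99.5,100]).round(4))
    # chuck
    m=near(.485,-.23,.035)&(P[...,2]>.058)&(P[...,2]<.085)
    print(' chuck',circ(P[m][:,:2],.0185),circ(P[m][:,:2]),'maxz',np.nanpercentile(P[near(.485,-.23,.02)][:,2],[90,95,98,100]).round(4))
    m=near(.485,-.23,.07)&(np.abs(P[...,2]-.05)<.004)&(S<40);print(' stand top',np.nanmedian(P[m],0).round(4),np.nanmin(P[m],0).round(4),np.nanmax(P[m],0).round(4))
    m=near(.485,-.23,.03)&(P[...,2]>.1);vv,uu=np.nonzero(m);print(' nose',uu.mean(),vv.mean(),onplane(n,[(uu.mean(),vv.mean())],.105).round(4),len(uu));Q['no',n]=(uu.mean(),vv.mean())
    for nm,x,y in [('tin',.409,-.08),('spool',.71,-.14),('jar',.69,.12),('big',.43,.035)]:
        q=P[near(x,y,.05)&(P[...,2]>.01)];print(' ',nm,np.nanpercentile(q,[1,99],axis=0).round(3).tolist())
print('tri',tri(Q['sl','side'],Q['sl','top']),tri(Q['no','side'],Q['no','top']))
```

```text
top sleeve ell (321.693115234375, 197.17333984375) (17.288978576660156, 17.882442474365234) plane.068 [[ 0.5903 -0.0306  0.068 ]]
 z pct [0.0419 0.0651 0.0681 0.0692 0.0709]
top red z [0.0009 0.0215 0.0279] circ (array([0.4668, 0.1542]), np.float64(0.00467), 13) (array([0.4947, 0.1845, 0.0228]), np.float64(0.00023), 13)
 handle (array([0.4946, 0.1842]), np.float64(0.00032), 50) (array([0.4945, 0.1842, 0.0139]), np.float64(0.00032), 50) maxz [0.1135 0.1142 0.1157]
 chuck (array([ 0.4911, -0.2319]), np.float64(0.00037), 31) (array([ 0.491 , -0.2318,  0.0183]), np.float64(0.00037), 31) maxz [0.1066 0.1074 0.1087 0.1094]
 stand top [ 0.4867 -0.227   0.0508] [ 0.443  -0.2798  0.0461] [ 0.5371 -0.1858  0.0539]
 nose 402.8041237113402 233.90721649484536 [[ 0.4906 -0.2306  0.105 ]] 97
  tin [[0.389, -0.102, 0.015], [0.436, -0.054, 0.023]]
  spool [[0.678, -0.169, 0.012], [0.73, -0.117, 0.051]]
  jar [[0.673, 0.102, 0.012], [0.721, 0.153, 0.108]]
  big [[0.406, 0.007, 0.025], [0.464, 0.067, 0.164]]
side sleeve ell (328.03533935546875, 210.5001220703125) (10.103155136108398, 16.181333541870117
[... 392 characters left out ...]
y([ 0.4907, -0.232 ]), np.float64(0.00101), 142) (array([ 0.4903, -0.2321,  0.0181]), np.float64(0.00101), 142) maxz [0.104  0.1055 0.1063 0.1073]
 stand top [ 0.4737 -0.2467  0.0502] [ 0.4394 -0.2805  0.046 ] [ 0.5305 -0.1867  0.0539]
 nose 377.3015873015873 231.85714285714286 [[ 0.4847 -0.2346  0.105 ]] 63
  tin [[0.385, -0.102, 0.011], [0.433, -0.055, 0.021]]
  spool [[0.676, -0.166, 0.01], [0.725, -0.117, 0.049]]
  jar [[0.669, 0.102, 0.011], [0.713, 0.151, 0.106]]
  big [[0.403, 0.008, 0.012], [0.451, 0.058, 0.162]]
tri (array([ 0.59139506, -0.03059047,  0.06310236]), np.float64(0.00025127673643244236)) (array([ 0.49115639, -0.23152823,  0.10106061]), np.float64(3.2651726026614076e-05))
```

carry_out([
  [-0.4,-0.45,0,0,0,0],
  [-0.8,-0.9,0,0,0,0],
  [-0.8,-0.9,0,0,0,0],
  [-0.8,-0.9,0,0,0,0],
  [-0.8,-0.9,0,0,0,0],
  [-0.8,-0.9,0,0,0,0],
  [-0.8,-0.9,0,0,0,0],
  [-0.8,-0.9,0,0,0,0],
  [-0.8,-0.9,0,0,0,0],
  [-0.8,-0.9,0,0,0,0],
  [-0.8,-0.9,0,0,0,0],
  [-0.8,-0.9,0,0,0,0],
  [-0.8,-0.9,0,0,0,0],
  [-0.8,-0.9,0,0,0,0],
  [-0.8,-0.9,0,0,0,0],
  [-0.8,-0.9,0,0,0,0],
  [-0.8,-0.9,0,0,0,0],
  [-0.8,-0.9,0,0,0,0],
  [-0.8,-0.9,0,0,0,0],
  [-0.8,-0.9,0,0,0,0],
], hand=-1)

```text
time_s: 2.1
eef_pos: [0.4643, -0.113, 0.2312]
tool_rot: [[-0.904, 0.428, -0.0], [0.428, 0.904, -0.0], [0.0, -0.0, -1.0]]
contact_force: [1.1, 0.6, -0.1]
width: 0.0853
```

```bash
cat > go.py <<'E'
import sys
from h import *
o=telemetry.get_obs();t=np.array(sys.argv[1:4],float)
print('t',round(o['time_s'],2),'p',o['eef_pos'].round(4),'F',o['contact_force'].round(2),'w',round(o['width'],4),'yaw',np.degrees(np.arctan2(o['tool_rot'][1,1],o['tool_rot'][0,1])).round(2),'z',o['tool_rot'][:,2].round(4))
print('units',(o['tool_rot'].T@(t-o['eef_pos'])/.03).round(3))
E
python3 go.py .4908 -.232 .13
```

```text
t 2.1 p [ 0.4643 -0.113   0.2312] F [ 1.12  0.6  -0.13] w 0.0853 yaw 64.66 z [-4.e-04 -1.e-04 -1.e+00]
units [-2.498 -3.207  3.372]
```

carry_out([
  [-0.7,-0.9,0,0,0,0],
  [-0.7,-0.9,0,0,0,0],
  [-0.7,-0.9,0,0,0,0],
  [-0.4,-0.5,0.5,0,0,0],
  [0,0,1,0,0,0],
  [0,0,1,0,0,0],
  [0,0,0.7,0,0,0],
  [0,0,0,0,0,0],
  [0,0,0,0,0,0],
])

```text
time_s: 3.0
eef_pos: [0.4914, -0.23, 0.1356]
tool_rot: [[-0.904, 0.428, -0.001], [0.428, 0.904, 0.0], [0.001, -0.0, -1.0]]
contact_force: [-0.2, 0.3, 0.2]
width: 0.0856
```

```bash
python3 go.py .4908 -.232 .061
python3 - <<'E'
from h import *
for n in ['side','top']:
    p,d=eyes.capture(n);np.savez(f'pics/{n}1.npz',p=p,d=d)
    c=p[150:300,300:450] if n=='side' else p[180:290,330:480]
    cv2.imwrite(f'pics/{n}1.png',cv2.resize(c[:,:,::-1],None,fx=4,fy=4,interpolation=2))
E
```

```text
t 3.0 p [ 0.4914 -0.23    0.1356] F [-0.15  0.29  0.16] w 0.0856 yaw 64.68 z [-7.e-04  2.e-04 -1.e+00]
units [-0.013 -0.067  2.485]
```

View pics/side1.png

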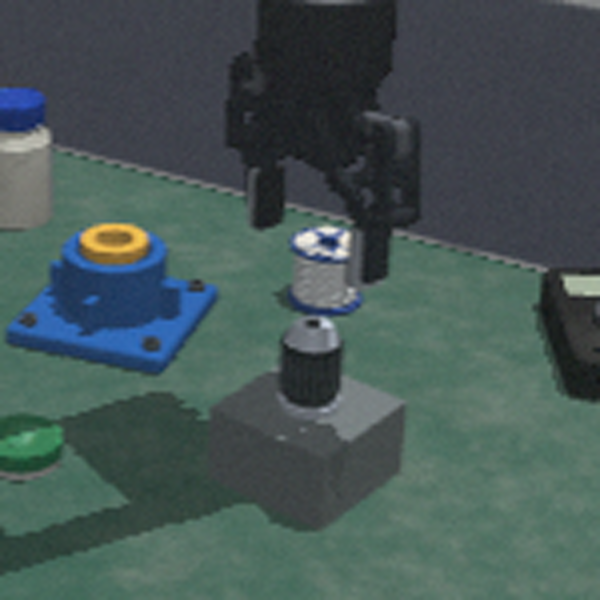

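The side view shows the open fingers straddling the chuck (crop about (312,330)), nose clear below. Descend and grip.

carry_out([
  [0,-0.07,0.6,0,0,0],
  [0,0,0.7,0,0,0],
  [0,0,0.7,0,0,0],
  [0,0,0.45,0,0,0],
  [0,0,0,0,0,0],
  [0,0,0,0,0,0],
])

```text
time_s: 3.7
eef_pos: [0.4916, -0.232, 0.0626]
tool_rot: [[-0.904, 0.427, 0.001], [0.427, 0.904, -0.0], [-0.001, -0.0, -1.0]]
contact_force: [1.3, 0.5, 0.6]
width: 0.0853
```

carry_out([
  [0,0,0,0,0,0],
  [0,0,0,0,0,0],
  [0,0,0,0,0,0],
  [0,0,0,0,0,0],
  [0,0,0,0,0,0],
  [0,0,0,0,0,0],
  [0,0,0,0,0,0],
  [0,0,0,0,0,0],
  [0,0,0,0,0,0],
  [0,0,0,0,0,0],
], hand=1)

```text
time_s: 4.7
eef_pos: [0.4914, -0.2319, 0.0625]
tool_rot: [[-0.904, 0.428, 0.001], [0.428, 0.904, -0.0], [-0.001, 0.0, -1.0]]
contact_force: [-1.2, 1.4, 6.3]
width: 0.0338
```

```bash
python3 go.py .4908 -.232 .061
```

```text
t 4.7 p [ 0.4914 -0.2319  0.0625] F [-1.24  1.45  6.27] w 0.0338 yaw 64.68 z [ 7.e-04 -3.e-04 -1.e+00]
units [ 0.016 -0.011  0.051]
```

carry_out([
  [0,0,-0.3,0,0,0],
  [0,0,-0.7,0,0,0],
  [0,0,-0.7,0,0,0],
  [0,0,-0.7,0,0,0],
  [0,0,-0.7,0,0,0],
  [0,0,-0.5,0,0,0],
  [0,0,0,0,0,0],
  [0,0,0,0,0,0],
])

```text
time_s: 5.5
eef_pos: [0.4908, -0.2317, 0.1697]
tool_rot: [[-0.904, 0.428, 0.0], [0.428, 0.904, -0.0], [-0.0, -0.0, -1.0]]
contact_force: [-0.5, -0.1, -2.2]
width: 0.0332
```

```bash
python3 go.py .590 -.031 .170
python3 - <<'E'
from h import *
for n in ['side','top']:
    p,d=eyes.capture(n);np.savez(f'pics/{n}2.npz',p=p,d=d)
    c=p[130:280,300:450] if n=='side' else p[160:270,330:480]
    cv2.imwrite(f'pics/{n}2.png',cv2.resize(c[:,:,::-1],None,fx=4,fy=4,interpolation=2))
E
```

```text
t 5.5 p [ 0.4908 -0.2317  0.1697] F [-0.45 -0.1  -2.21] w 0.0332 yaw 64.69 z [ 2.e-04 -1.e-04 -1.e+00]
units [-0.127  7.461 -0.009]
```

View pics/side2.png

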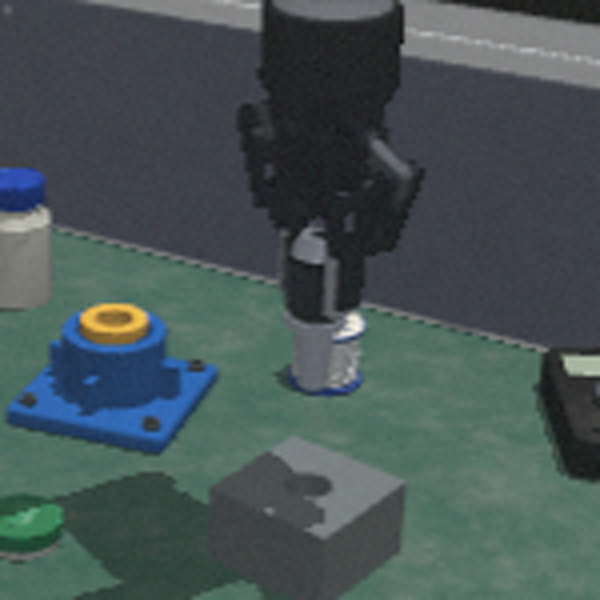

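View pics/top2.png

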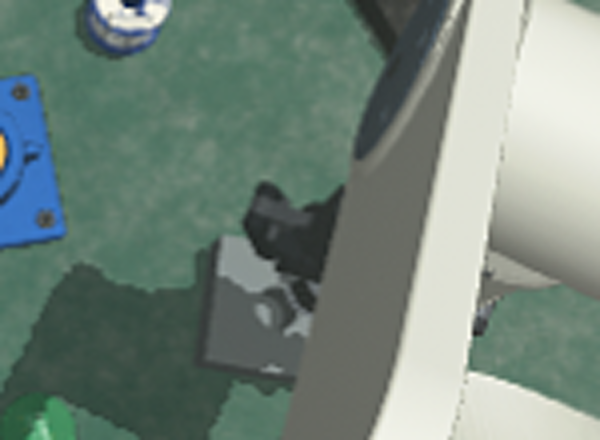

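carry_out([
  [-0.05,0.3,0,0,0,0],
  [-0.1,0.7,0,0,0,0],
  [0,0.9,0,0,0,0],
  [0,0.9,0,0,0,0],
  [0,0.9,0,0,0,0],
  [0,0.9,0,0,0,0],
  [0,0.9,0,0,0,0],
  [0,0.9,0,0,0,0],
  [0,0.7,0,0,0,0],
  [0,0.35,0,0,0,0],
  [0,0,0.6,0,0,0],
  [0,0,0.6,0,0,0],
  [0,0,0,0,0,0],
  [0,0,0,0,0,0],
])

```text
time_s: 7.0
eef_pos: [0.5903, -0.0318, 0.1335]
tool_rot: [[-0.904, 0.428, -0.001], [0.428, 0.904, 0.0], [0.001, -0.001, -1.0]]
contact_force: [0.8, 0.4, -1.7]
width: 0.0338
```

```bash
python3 go.py .5908 -.0308 .0805
python3 - <<'E'
from h import *
for n in ['side','top']:
    p,d=eyes.capture(n);np.savez(f'pics/{n}3.npz',p=p,d=d)
    c=p[120:250,260:400] if n=='side' else p[140:260,260:400]
    cv2.imwrite(f'pics/{n}3.png',cv2.resize(c[:,:,::-1],None,fx=4,fy=4,interpolation=2))
E
```

```text
t 7.0 p [ 0.5903 -0.0318  0.1335] F [ 0.76  0.42 -1.69] w 0.0338 yaw 64.68 z [-0.0014  0.     -1.    ]
units [-0.004  0.039  1.766]
```

View pics/side3.png

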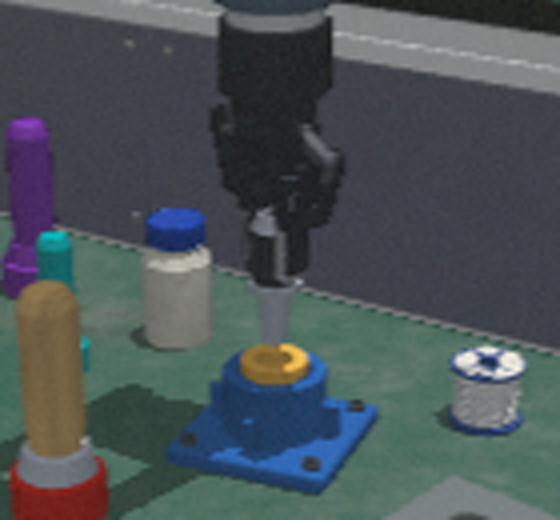

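View pics/top3.png

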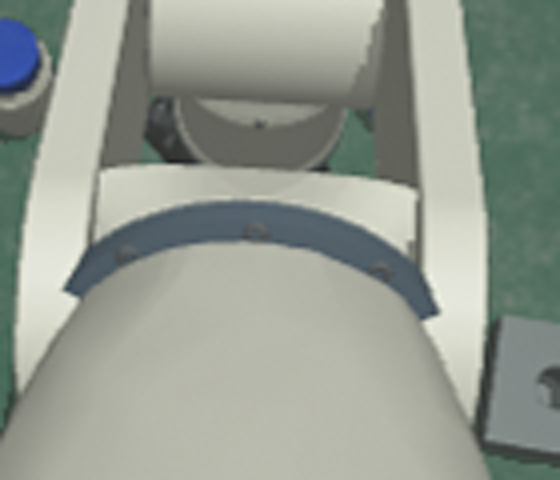

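carry_out([
  [0,0.04,0.4,0,0,0],
  [0,0,0.4,0,0,0],
  [0,0,0.3,0,0,0],
  [0,0,0.2,0,0,0],
  [0,0,0,0,0,0],
  [0,0,0,0,0,0],
])

```text
time_s: 7.7
eef_pos: [0.5912, -0.0306, 0.0946]
tool_rot: [[-0.904, 0.428, -0.0], [0.428, 0.904, -0.0], [0.0, -0.0, -1.0]]
contact_force: [0.1, 0.7, -2.4]
width: 0.0334
```

```bash
python3 go.py .5908 -.0308 .0815
```

```text
t 7.7 p [ 0.5912 -0.0306  0.0946] F [ 0.12  0.74 -2.36] w 0.0334 yaw 64.69 z [-3.e-04 -0.e+00 -1.e+00]
units [ 0.009 -0.011  0.438]
```

carry_out([
  [0,0,0.2,0,0,0],
  [0,0,0.13,0,0,0],
  [0,0,0.07,0,0,0],
  [0,0,0,0,0,0],
  [0,0,0,0,0,0],
])

```text
time_s: 8.2
eef_pos: [0.5912, -0.0306, 0.0828]
tool_rot: [[-0.904, 0.428, -0.0], [0.428, 0.904, -0.0], [0.0, -0.0, -1.0]]
contact_force: [0.2, 0.5, -2.2]
width: 0.0333
```

```bash
python3 go.py .5908 -.0308 .0815;python3 - <<'E'
from h import *
for n in ['side']:
    p,d=eyes.capture(n);np.savez(f'pics/{n}4.npz',p=p,d=d)
    c=p[120:250,260:400]
    cv2.imwrite(f'pics/{n}4.png',cv2.resize(c[:,:,::-1],None,fx=4,fy=4,interpolation=2))
E
```

```text
t 8.2 p [ 0.5912 -0.0306  0.0828] F [ 0.18  0.46 -2.17] w 0.0333 yaw 64.69 z [-0. -0. -1.]
units [ 0.009 -0.012  0.043]
```

View pics/side4.png

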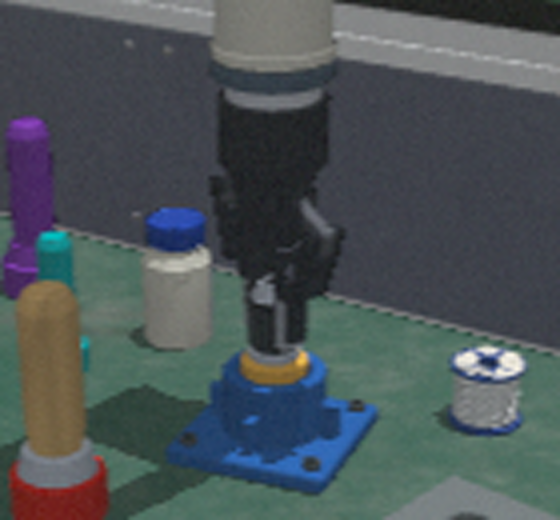

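Flange (crop (273,355)) sits just over the brass rim, no contact force yet. Lower another millimetre and open.

carry_out([
  [0,0,0.05,0,0,0],
  [0,0,0,0,0,0],
  [0,0,0,0,0,0],
])

```text
time_s: 8.55
eef_pos: [0.5912, -0.0306, 0.0813]
tool_rot: [[-0.904, 0.428, 0.0], [0.428, 0.904, 0.0], [-0.0, 0.0, -1.0]]
contact_force: [0.8, 0.0, -2.3]
width: 0.0334
```

carry_out([
  [0,0,0,0,0,0],
  [0,0,0,0,0,0],
  [0,0,0,0,0,0],
  [0,0,0,0,0,0],
  [0,0,0,0,0,0],
  [0,0,0,0,0,0],
  [0,0,0,0,0,0],
  [0,0,0,0,0,0],
], hand=-1)

```text
time_s: 9.35
eef_pos: [0.5912, -0.0306, 0.0813]
tool_rot: [[-0.904, 0.428, 0.0], [0.428, 0.904, -0.0], [-0.0, -0.0, -1.0]]
contact_force: [-1.0, -0.6, 0.5]
width: 0.0854
```

```bash
python3 go.py .494 .1845 .20;python3 - <<'E'
from h import *
for n in ['side']:
    p,d=eyes.capture(n);np.savez(f'pics/{n}5.npz',p=p,d=d)
    c=p[120:250,260:400]
    cv2.imwrite(f'pics/{n}5.png',cv2.resize(c[:,:,::-1],None,fx=4,fy=4,interpolation=2))
E
```

```text
t 9.35 p [ 0.5912 -0.0306  0.0813] F [-0.97 -0.65  0.53] w 0.0854 yaw 64.69 z [ 0. -0. -1.]
units [ 5.994  5.096 -3.957]
```

View pics/side5.png

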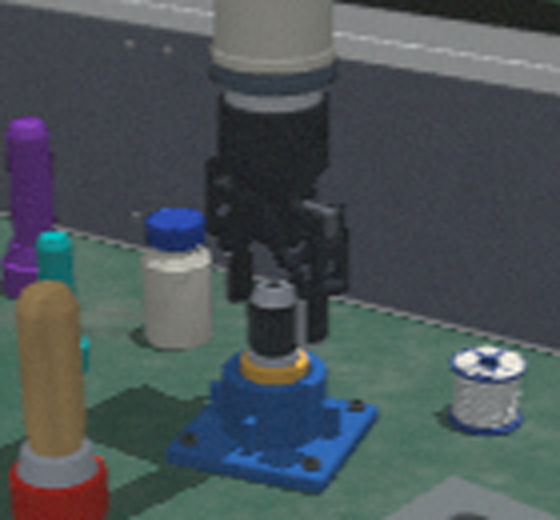

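Chuck stands upright in the sleeve, flange on the rim. Up and over to the drift.

carry_out([
  [0,0,-0.5,0,0,0],
  [0,0,-0.9,0,0,0],
  [0,0,-0.9,0,0,0],
  [0,0,-0.9,0,0,0],
  [0,0,-0.8,0,0,0],
  [0.5,0.4,0,0,0,0],
  [0.9,0.8,0,0,0,0],
  [0.9,0.8,0,0,0,0],
  [0.9,0.8,0,0,0,0],
  [0.9,0.8,0,0,0,0],
  [0.9,0.8,0,0,0,0],
  [0.7,0.5,0,0,0,0],
  [0.3,0.2,0,0,0,0],
  [0,0,0,0,0,0],
  [0,0,0,0,0,0],
])

```text
time_s: 10.9
eef_pos: [0.494, 0.1843, 0.2014]
tool_rot: [[-0.904, 0.427, 0.0], [0.427, 0.904, -0.0], [-0.0, -0.0, -1.0]]
contact_force: [-0.5, 0.0, 0.2]
width: 0.0855
```

```bash
python3 go.py .494 .1845 .058;python3 - <<'E'
from h import *
for n in ['side','top']:
    p,d=eyes.capture(n);np.savez(f'pics/{n}6.npz',p=p,d=d)
    cv2.imwrite(f'pics/{n}6.png',p[:,:,::-1])
c=np.load('pics/side6.npz')['p'][130:270,200:400]
cv2.imwrite('pics/side6z.png',cv2.resize(c[:,:,::-1],None,fx=4,fy=4,interpolation=2))
E
```

```text
t 10.9 p [0.494  0.1843 0.2014] F [-0.49  0.01  0.22] w 0.0855 yaw 64.72 z [ 2.e-04 -3.e-04 -1.e+00]
units [3.000e-03 7.000e-03 4.779e+00]
```

View pics/side6z.png

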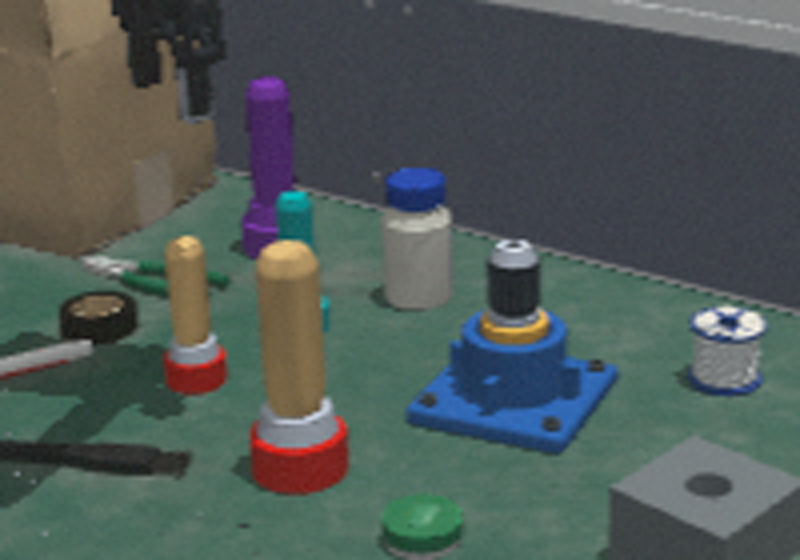

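View pics/top6.png

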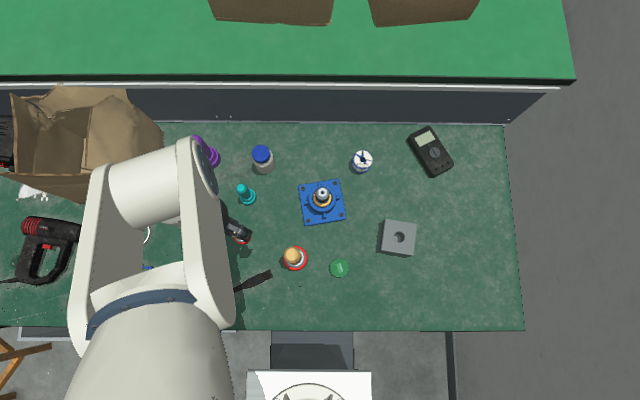

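carry_out([
  [0,0,0.5,0,0,0],
  [0,0,0.9,0,0,0],
  [0,0,0.9,0,0,0],
  [0,0,0.9,0,0,0],
  [0,0,0.9,0,0,0],
  [0,0,0.6,0,0,0],
  [0,0,0,0,0,0],
  [0,0,0,0,0,0],
])

```text
time_s: 11.8
eef_pos: [0.4943, 0.184, 0.0604]
tool_rot: [[-0.904, 0.429, -0.0], [0.429, 0.904, -0.0], [0.0, -0.0, -1.0]]
contact_force: [0.8, 0.1, -0.2]
width: 0.0853
```

```bash
python3 go.py .494 .1845 .058;python3 - <<'E'
from h import *
for n in ['side']:
    p,d=eyes.capture(n)
    c=p[130:260,190:330]
    cv2.imwrite(f'pics/{n}7.png',cv2.resize(c[:,:,::-1],None,fx=4,fy=4,interpolation=2))
E
```

```text
t 11.8 p [0.4943 0.184  0.0604] F [ 0.79  0.15 -0.25] w 0.0853 yaw 64.62 z [-5.e-04 -3.e-04 -1.e+00]
units [0.015 0.011 0.08 ]
```

View pics/side7.png

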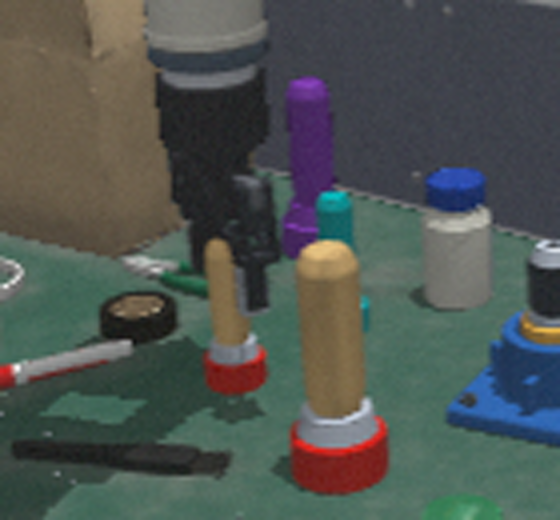

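carry_out([
  [0,0,0,0,0,0],
  [0,0,0,0,0,0],
  [0,0,0,0,0,0],
  [0,0,0,0,0,0],
  [0,0,0,0,0,0],
  [0,0,0,0,0,0],
  [0,0,0,0,0,0],
  [0,0,0,0,0,0],
  [0,0,0,0,0,0],
  [0,0,0,0,0,0],
], hand=1)

```text
time_s: 12.85
eef_pos: [0.4942, 0.1849, 0.0609]
tool_rot: [[-0.904, 0.428, 0.001], [0.428, 0.904, 0.0], [-0.0, 0.001, -1.0]]
contact_force: [-1.1, 0.2, 5.8]
width: 0.027
```

```bash
python3 go.py .494 .1845 .2
```

```text
t 12.85 p [0.4942 0.1849 0.0609] F [-1.15  0.16  5.84] w 0.027 yaw 64.69 z [ 7.e-04  3.e-04 -1.e+00]
units [-3.000e-03 -1.200e-02 -4.637e+00]
```

carry_out([
  [0,0,-0.4,0,0,0],
  [0,0,-0.8,0,0,0],
  [0,0,-0.8,0,0,0],
  [0,0,-0.8,0,0,0],
  [0,0,-0.8,0,0,0],
  [0,0,-0.8,0,0,0],
  [0,0,-0.6,0,0,0],
  [0,0,0,0,0,0],
  [-0.4,-0.4,0,0,0,0],
  [-0.7,-0.6,0,0,0,0],
  [-0.8,-0.7,0,0,0,0],
  [-0.8,-0.7,0,0,0,0],
  [-0.8,-0.7,0,0,0,0],
  [-0.8,-0.7,0,0,0,0],
  [-0.8,-0.6,0,0,0,0],
  [-0.6,-0.5,0,0,0,0],
  [-0.3,-0.2,0,0,0,0],
  [0,0,0,0,0,0],
  [0,0,0,0,0,0],
])

```text
time_s: 14.75
eef_pos: [0.5904, -0.03, 0.2096]
tool_rot: [[-0.904, 0.428, -0.002], [0.428, 0.904, 0.0], [0.002, -0.0, -1.0]]
contact_force: [-0.5, -0.4, -2.4]
width: 0.0264
```

```bash
python3 go.py .5912 -.0306 .187;python3 - <<'E'
from h import *
for n in ['side','top']:
    p,d=eyes.capture(n);np.savez(f'pics/{n}8.npz',p=p,d=d)
    c=p[100:240,250:410]
    cv2.imwrite(f'pics/{n}8.png',cv2.resize(c[:,:,::-1],None,fx=4,fy=4,interpolation=2))
E
```

```text
t 14.75 p [ 0.5904 -0.03    0.2096] F [-0.49 -0.43 -2.43] w 0.0264 yaw 64.67 z [-1.6e-03  5.0e-04 -1.0e+00]
units [-0.035 -0.006  0.752]
```

View pics/side8.png

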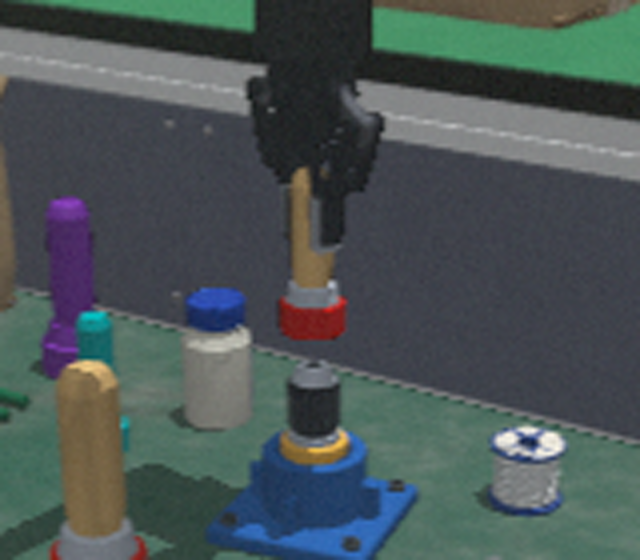

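Drift hangs upright directly over the nose (face bottom crop (312,335), nose (314,368)). Approach, then push in small steps.

carry_out([
  [-0.03,0,0.3,0,0,0],
  [0,0,0.3,0,0,0],
  [0,0,0.15,0,0,0],
  [0,0,0.05,0,0,0],
  [0,0,0.05,0,0,0],
  [0,0,0.05,0,0,0],
  [0,0,0,0,0,0],
])

```text
time_s: 15.55
eef_pos: [0.5925, -0.031, 0.1838]
tool_rot: [[-0.904, 0.428, 0.001], [0.428, 0.904, -0.0], [-0.001, 0.0, -1.0]]
contact_force: [-0.8, -0.4, 0.7]
width: 0.0268
```

```bash
python3 go.py .5912 -.0306 .176
```

```text
t 15.55 p [ 0.5925 -0.031   0.1838] F [-0.77 -0.4   0.74] w 0.0268 yaw 64.69 z [ 1.1e-03 -1.0e-04 -1.0e+00]
units [ 0.045 -0.005  0.261]
```

Contact just starting (force −2.4 → +0.7). Push on.

carry_out([
  [0.03,0,0.04,0,0,0],
  [0,0,0.04,0,0,0],
  [0,0,0.04,0,0,0],
  [0,0,0.04,0,0,0],
  [0,0,0,0,0,0],
])

```text
time_s: 16.05
eef_pos: [0.5927, -0.031, 0.1807]
tool_rot: [[-0.904, 0.428, 0.004], [0.428, 0.904, -0.001], [-0.004, 0.001, -1.0]]
contact_force: [-2.3, -0.8, 12.0]
width: 0.0263
```

```bash
python3 go.py .5912 -.0306 .176
```

```text
t 16.05 p [ 0.5927 -0.031   0.1807] F [-2.34 -0.81 12.04] w 0.0263 yaw 64.69 z [ 3.8e-03 -7.0e-04 -1.0e+00]
units [ 0.051 -0.011  0.156]
```

carry_out([
  [0,0,0.04,0,0,0],
  [0,0,0.04,0,0,0],
  [0,0,0.04,0,0,0],
  [0,0,0.04,0,0,0],
  [0,0,0,0,0,0],
])

```text
time_s: 16.55
eef_pos: [0.5927, -0.031, 0.1759]
tool_rot: [[-0.904, 0.428, 0.004], [0.428, 0.904, -0.001], [-0.004, 0.001, -1.0]]
contact_force: [-1.8, -0.9, 12.2]
width: 0.0269
```

```bash
python3 go.py .5912 -.0306 .176;python3 - <<'E'
from h import *
for n in ['side']:
    p,d=eyes.capture(n);np.savez(f'pics/{n}9.npz',p=p,d=d)
    c=p[100:240,250:410]
    cv2.imwrite(f'pics/{n}9.png',cv2.resize(c[:,:,::-1],None,fx=4,fy=4,interpolation=2))
E
```

```text
t 16.55 p [ 0.5927 -0.031   0.1759] F [-1.78 -0.87 12.24] w 0.0269 yaw 64.69 z [ 3.9e-03 -6.0e-04 -1.0e+00]
units [ 0.05  -0.01  -0.003]
```

View pics/side9.png

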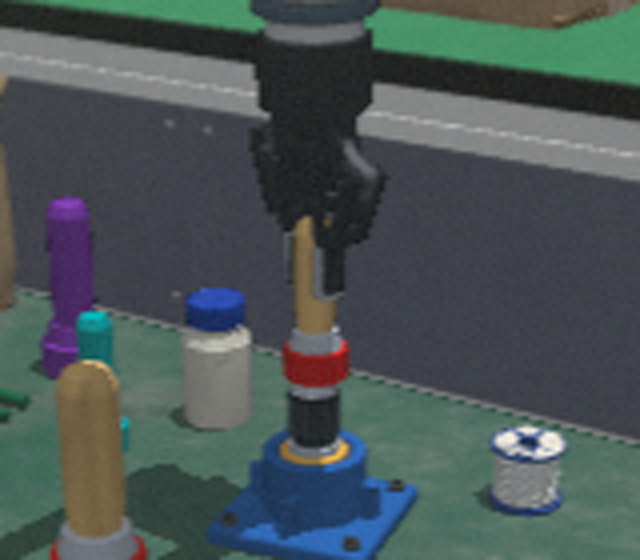

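Sleeve is going down (rim nearly flush in the picture) at steady force. Continue until the stop raises the force.

carry_out([
  [0,0,0.04,0,0,0],
  [0,0,0.04,0,0,0],
  [0,0,0.04,0,0,0],
  [0,0,0,0,0,0],
])

```text
time_s: 17.0
eef_pos: [0.5942, -0.0311, 0.1754]
tool_rot: [[-0.904, 0.428, 0.008], [0.428, 0.904, -0.001], [-0.007, 0.002, -1.0]]
contact_force: [-5.7, -1.4, 34.6]
width: 0.0268
```

```bash
python3 go.py .5912 -.0306 .176
```

```text
t 17.0 p [ 0.5942 -0.0311  0.1754] F [-5.71 -1.36 34.58] w 0.0268 yaw 64.69 z [ 0.0077 -0.001  -1.    ]
units [ 0.099 -0.027 -0.02 ]
```

Force jumped to ~37 N: on the stop. Lift off and look.

carry_out([
  [0,0,-0.3,0,0,0],
  [0,0,-0.4,0,0,0],
  [0,0,-0.7,0,0,0],
  [0,0,-0.5,0,0,0],
  [0,0,0,0,0,0],
  [0,0,0,0,0,0],
])

```text
time_s: 17.6
eef_pos: [0.5911, -0.0306, 0.2269]
tool_rot: [[-0.904, 0.428, 0.0], [0.428, 0.904, 0.0], [-0.0, 0.0, -1.0]]
contact_force: [0.6, 0.3, -3.4]
width: 0.0269
```

```bash
python3 go.py .494 .1845 .215;python3 - <<'E'
from h import *
for n in ['side']:
    p,d=eyes.capture(n);np.savez(f'pics/{n}10.npz',p=p,d=d)
    c=p[100:240,250:410]
    cv2.imwrite(f'pics/{n}10.png',cv2.resize(c[:,:,::-1],None,fx=4,fy=4,interpolation=2))
E
```

```text
t 17.6 p [ 0.5911 -0.0306  0.2269] F [ 0.56  0.31 -3.38] w 0.0269 yaw 64.69 z [ 2.e-04  0.e+00 -1.e+00]
units [5.991 5.097 0.397]
```

View pics/side10.png

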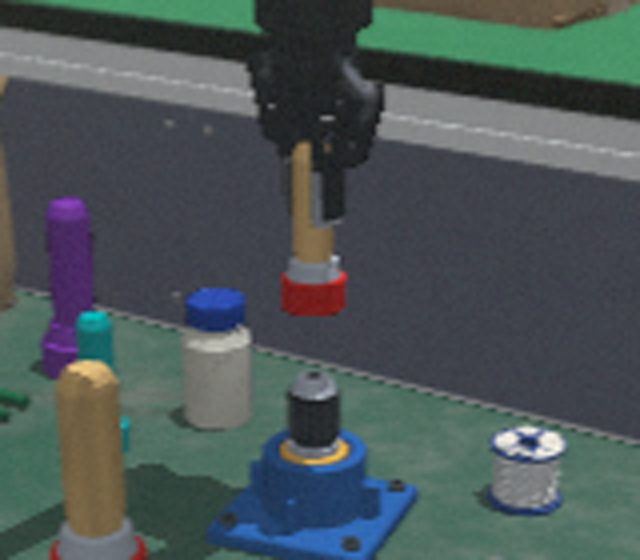

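Run:
```python
from h import *
for k in ['6','10']:
    A=np.load(f'pics/side{k}.npz');p=A['p'];P=cloud('side',A['d']);H,S,V=cv2.split(cv2.cvtColor(p,cv2.COLOR_RGB2HSV))
    y=(H>12)&(H<32)&(S>110)&(np.hypot(P[...,0]-.59,P[...,1]+.03)<.04)&(P[...,2]<.08)
    q=P[y];vv=np.nonzero(y)[0];print(k,'yellow z',np.nanpercentile(q[:,2],[50,75,90]).round(4),len(vv),vv.min(),vv.max())
    m=(np.hypot(P[...,0]-.59,P[...,1]+.03)<.022)&(P[...,2]>.085)&(P[...,2]<.135)
    q=P[m];vv,uu=np.nonzero(m);print('nose z',np.nanpercentile(q[:,2],[80,90,95,98]).round(4),vv.min())
    b=(np.hypot(P[...,0]-.59,P[...,1]+.03)<.04)&(P[...,2]>.07)&(P[...,2]<.1);q=P[b]
    print('body left/right x,y',np.nanmean(q,0).round(4))
```

```text
6 yellow z [0.0657 0.0674 0.0683] 67 208 215
nose z [0.1183 0.1224 0.1235 0.1247] 190
body left/right x,y [ 0.5793 -0.0368  0.0847]
10 yellow z [0.0603 0.0609 0.0613] 29 211 215
nose z [0.1124 0.1153 0.116  0.1165] 192
body left/right x,y [ 0.5792 -0.0366  0.0856]
```

Nose fell ~7.5 mm, rim at ~60–61 mm: home, and the force confirmed a stop. Return the drift.

carry_out([
  [0.4,0.4,0,0,0,0],
  [0.7,0.6,0,0,0,0],
  [0.8,0.7,0,0,0,0],
  [0.8,0.7,0,0,0,0],
  [0.8,0.7,0,0,0,0],
  [0.8,0.7,0,0,0,0],
  [0.8,0.6,0,0,0,0],
  [0.6,0.5,0,0,0,0],
  [0.3,0.2,0,0,0,0],
  [0,0,0.5,0,0,0],
  [0,0,0.9,0,0,0],
  [0,0,0.9,0,0,0],
  [0,0,0.9,0,0,0],
  [0,0,0.9,0,0,0],
  [0,0,0.5,0,0,0],
  [0,0,0.3,0,0,0],
  [0,0,0,0,0,0],
  [0,0,0,0,0,0],
])

```text
time_s: 19.45
eef_pos: [0.4941, 0.1848, 0.0804]
tool_rot: [[-0.904, 0.428, 0.0], [0.428, 0.904, 0.0], [-0.0, 0.0, -1.0]]
contact_force: [0.0, 0.1, -2.0]
width: 0.0267
```

```bash
python3 go.py .494 .1845 .061;python3 - <<'E'
from h import *
for n in ['side']:
    p,d=eyes.capture(n)
    c=p[130:260,190:330]
    cv2.imwrite(f'pics/{n}11.png',cv2.resize(c[:,:,::-1],None,fx=4,fy=4,interpolation=2))
E
```

```text
t 19.45 p [0.4941 0.1848 0.0804] F [ 0.    0.05 -2.05] w 0.0267 yaw 64.68 z [ 3.e-04  1.e-04 -1.e+00]
units [ 0.001 -0.01   0.648]
```

View pics/side11.png

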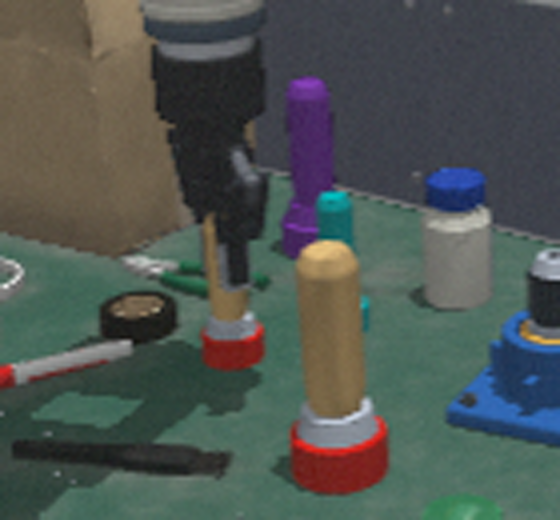

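Upright, ~20 mm above the bench. Lower slowly.

carry_out([
  [0,0,0.3,0,0,0],
  [0,0,0.2,0,0,0],
  [0,0,0.08,0,0,0],
  [0,0,0.04,0,0,0],
  [0,0,0,0,0,0],
  [0,0,0,0,0,0],
])

```text
time_s: 20.1
eef_pos: [0.494, 0.1847, 0.0616]
tool_rot: [[-0.904, 0.428, 0.0], [0.428, 0.904, 0.0], [-0.0, 0.0, -1.0]]
contact_force: [0.8, -1.0, -2.5]
width: 0.0264
```

```bash
python3 go.py .494 .1845 .061
```

```text
t 20.1 p [0.494  0.1847 0.0616] F [ 0.84 -1.   -2.49] w 0.0264 yaw 64.69 z [ 1.e-04  0.e+00 -1.e+00]
units [-0.004 -0.005  0.019]
```

carry_out([
  [0,0,0.03,0,0,0],
  [0,0,0.03,0,0,0],
  [0,0,0,0,0,0],
  [0,0,0,0,0,0],
])

```text
time_s: 20.5
eef_pos: [0.4942, 0.1848, 0.0608]
tool_rot: [[-0.904, 0.428, 0.001], [0.428, 0.904, 0.0], [-0.001, 0.001, -1.0]]
contact_force: [-3.3, -0.4, 11.1]
width: 0.0268
```

```bash
python3 go.py .494 .1845 .061
```

```text
t 20.5 p [0.4942 0.1848 0.0608] F [-3.27 -0.38 11.07] w 0.0268 yaw 64.69 z [ 8.e-04  3.e-04 -1.e+00]
units [ 0.003 -0.013 -0.005]
```

Firm on the bench (+11 N). Ease off slightly, open, retreat straight up.

carry_out([
  [0,0,0,0,0,0],
  [0,0,0,0,0,0],
  [0,0,0,0,0,0],
  [0,0,0,0,0,0],
  [0,0,0,0,0,0],
  [0,0,0,0,0,0],
  [0,0,0,0,0,0],
  [0,0,0,0,0,0],
  [0,0,-0.3,0,0,0],
  [0,0,-0.6,0,0,0],
  [0,0,-0.9,0,0,0],
  [0,0,-0.9,0,0,0],
  [0,0,-0.9,0,0,0],
  [0,0,-0.9,0,0,0],
  [0,0,-0.9,0,0,0],
  [0,0,-0.4,0,0,0],
  [0,0,0,0,0,0],
  [0,0,0,0,0,0],
], hand=-1)

```text
time_s: 22.3
eef_pos: [0.4934, 0.1845, 0.233]
tool_rot: [[-0.904, 0.428, -0.001], [0.428, 0.904, -0.0], [0.001, -0.001, -1.0]]
contact_force: [-0.4, -1.0, -0.8]
width: 0.0853
```

```bash
python3 go.py .494 .1845 .2;python3 - <<'E'
from h import *
for n in ['side','top']:
    p,d=eyes.capture(n);P=cloud(n,d)
    if n=='side':
        c=p[130:270,200:400]
        cv2.imwrite(f'pics/{n}12.png',cv2.resize(c[:,:,::-1],None,fx=4,fy=4,interpolation=2))
    near=lambda x,y,r:np.hypot(P[...,0]-x,P[...,1]-y)<r
    print(n,'drift maxz',np.nanpercentile(P[near(.494,.184,.03)&(P[...,2]<.135)][:,2],[98,99.5]).round(4))
    for nm,x,y in [('tin',.409,-.08),('spool',.71,-.14),('jar',.69,.12)]:
        q=P[near(x,y,.05)&(P[...,2]>.01)];print(' ',nm,np.nanpercentile(q,[1,99],axis=0).round(3).tolist())
E
```

```text
t 22.3 p [0.4934 0.1845 0.233 ] F [-0.41 -1.04 -0.76] w 0.0853 yaw 64.69 z [-7.e-04 -3.e-04 -1.e+00]
units [-0.018  0.008  1.099]
side drift maxz [0.1117 0.1129]
  tin [[0.385, -0.102, 0.01], [0.433, -0.055, 0.021]]
  spool [[0.676, -0.166, 0.011], [0.727, -0.117, 0.049]]
  jar [[0.67, 0.102, 0.011], [0.715, 0.152, 0.106]]
top drift maxz [0.1036 0.1134]
  tin [[0.389, -0.102, 0.014], [0.436, -0.054, 0.022]]
  spool [[0.678, -0.168, 0.012], [0.73, -0.117, 0.051]]
  jar [[0.673, 0.102, 0.012], [0.721, 0.153, 0.107]]
```

View pics/side12.png

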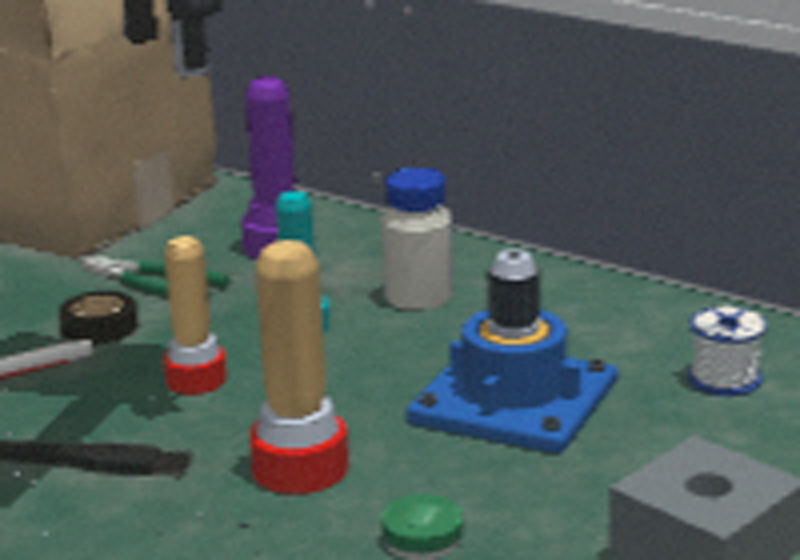

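The drift stands upright (crop (192,315)), the chuck sits upright with its rim flush (512,330), and the bystanders are unmoved.

```bash
python3 -c "
from plant import ctrl
print(ctrl.close_job())"
```

```text
the job is handed in; nothing more can be done
None
```

I finished the task and handed it in at about 22.4 s of the 54 s limit; no verdict was reported.

- **Chuck:** I moved it from the grey block into the brass sleeve and let go of it. The picture showed it upright with its flange on the rim.
- **Driving:** I pressed its nose down with the smaller red-faced drift. The sleeve moved at about 14–15 N, and the push then rose to about 37 N at the stop. The nose dropped about 7.5 mm, and the rim measured 60–61 mm high, flush with the housing.
- **Drift:** I stood it back where it came from, face down and released. Its top measured about 112–113 mm high, which matches its full height standing upright.
- **Bystanders:** The tin, spool and jar are where they were, to within about 2 mm.

No check failed. The only disagreement was a 1–2 mm offset in height between the two cameras, which is within the stated calibration.

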